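# Uncover the spice grinder, twist its lid to the half-turn grind position and hold it there

## Robot

A 6-joint arm with a two-finger parallel gripper is mounted at the origin on a cart in front of the work surface, level with it; the furniture and walls round the work are solid. World frame = base frame: x ahead of the robot, y to its left, z up, the work surface at z = 0. Lengths are in m, angles in rad, forces in N, time in s.
With the tool pointing down it reaches from about 0.375 to 0.975 m from the base axis. Payload 3.8 kg.
Tool frame: the origin (TCP) lies midway between the tips of the shut fingers; the grasp point (between the pads) lies 19 mm behind it; z points along the fingers, y is the line along which they close (so a half turn about z gives the same grasp; the last joint's range is limited). The gripper opens to 85 mm and grips with 20 to 120 N. Pads are 22 mm wide; open, the fingers measure 114 mm over their backs; the gripper's body (76 mm by 85 mm) begins 54 mm behind the grasp point. The pads swing forward as they close: fully open they stand 13 mm farther back than shut.
Start: joints at [-1.175, 0.264, 1.604, -0, 1.274, -0.037], TCP at [0.283, -0.613, 0.231] pointing down, gripper open.
Joint ranges: [-2.63, 2.63], [-0.94, 2.18], [0.31, 2.57], [-1.31, 4.45], [0, 2.66], [-2.55, 2.55]. Speed limits (rad/s): [2.57, 2.57, 3.14, 3.14, 3.14, 3.14].

## Interface

Orientations are given as [roll, pitch, yaw] about the fixed x, y, z axes, in that order (R = Rz(yaw) Ry(pitch) Rx(roll)).
In Python, from workcell import sensors, cams, arm, spotter gives the robot as it stands.
- The arm moves only by the tool servo_tool, never from a script. Its argument "steps" is a list of rows, each an object with "dr": the turn, a rotation vector about the tool's x, y, z scaled (see below), a list of three; "slide": the shift along the tool's x, y, z scaled (see below), a list of three; "fingers": the opening, from 0 (shut) to 1 (fully open). In form: [{"dr": [rx, ry, rz], "slide": [dx, dy, dz], "fingers": fingers}, ...]. A call has 1 to 8 rows; each row is the pose to reach, as a shift and turn from the pose commanded when the call began, along the tool's axes at that moment; what a row does not reach only later rows make up. The controller multiplies each number of a shift by 0.5 m and each number of a turn by 120 degrees. A row lasts 1/8 s, in which the tool goes at most 62.5 mm and 10.7 degrees, less where a joint would pass 70% of its speed; a pose out of reach is approached as far as the arm can. A call with a number of a shift or a turn outside -1 to 1 is refused whole. A call with a gripper value outside its range is refused whole. The fingers move at their own pace and stop on an object; "force" is the grip in N (left out, the last holds). Time passes only in rows, so rows that repeat a pose let the fingers close. It gives the time, the measured TCP pose, the force, the opening and the grip force at its end, in the units of the state.
- sensors.state(): the state, without advancing time (a new reading comes with each control period).
- cams.get_image(name): name is "scene" or "top"; returns a dict with "image" (384x512x3 uint8, red, green, blue), "depth" (384x512 float32, m along the optical axis (not along the pixel's ray), 0 where there is no reading), "fx", "fy", "cx", "cy" (pixels), "rvec" (rotation vector, rad) and "tvec" (3), from world to camera coordinates, as OpenCV has them. Camera axes: x right, y down, z forward; pixel columns grow to the right and rows downward; lengths in m; the calibration is good to about 2 mm. A picture is of the moment at which its call begins.
- arm.close_job(): hands the job in; it is judged then, once.
Trained networks look in a picture, given as the dict that the camera call returned (one of the last four; its "shot" number tells which), for a name from the list of things; names that differ only in an ending like _2 or _b are one class to them, and where a whole thing is asked for, a point or a joint stands for the part that bears it (a point fixed in the world has none). Each returns a list of dicts, best first, with "conf" (0 to 1); they miss things now and then, are a little off and sometimes report something else, mostly with a low value. They report only what shows in the picture. A call takes as long as a camera call. They do not tell look-alikes from the thing itself.
- spotter.masks_of(target, picture): "mask" (384x512 bool, what is visible of it) and "at" ([row, column] in pixels, amid what is visible of it).
The state is a dict: "time": time; "joint_positions": joint angles; "joint_vel": joint speeds; "tau": joint torques, N m; "tool_pos": TCP position; "ee_rot": TCP orientation; "force": force on the tool from outside, world axes, zero at the start; "moment": the same for the moment, N m; "finger_gap": finger opening in m; "grip_force": force on a finger pad.
Only numpy, scipy, OpenCV 4.12 (cv2) and the standard library are available. Lean on these libraries where they do the work, as an engineer would, in place of code of your own. Each camera call takes 0.05 s, during which the arm holds its last target. There are 200 camera calls.

## Task

Get the spice grinder running: lift the loose cover plate straight up off the grinder's two pins and set it down flat on the bare worktop, handle up, without dropping it. Then put the bayonet lid into the grinder's mouth, its two lugs down through the two notches until its rim rests on the deck, and twist it clockwise (seen from above) against the spring until its grip bar points at the two small ribs on the deck, which is halfway and short of the lock click. Never twist it on to the click, leave the salt shaker, cup and garlic alone, and finish while still holding the lid down there at the half-turn, because the spring turns it back if it is let go.

Things in the scene. Friction and masses are not known exactly. Their poses are not given: they have to be found in the camera images.
- grinder: Low spice grinder fixed to the worktop: black base, steel deck 96 (x) x 132 (y) mm, its top 60 mm above the worktop. Origin: centre of the underside, on the mouth's axis; z up. The mouth is a round hole, 65 mm wide, in the middle of the deck (a 6 mm thick flange, hollow below it down to 42 mm above the worktop). Sprung nubs under the flange give the lock click.
- notch (a point): One of the two entry notches in the mouth's edge, at deck height, 36 mm from the axis; the other lies opposite. 18 mm wide, reaching out to 41 mm from the axis. They lie 50 degrees (0.873 rad) counterclockwise, seen from above, from the grinder's +x and -x axes. Under the flange the lugs can go only clockwise from here.
- rib (a point): Top of the black rib on the grinder's -x side; a like one is at +x. The ribs (5 x 3 x 2 mm, 45 mm from the axis on the grinder's x axis) mark the half-turn: 50 degrees clockwise from the notches. The lugs meet the sprung lock nubs at about 68 degrees and click home at about 100 degrees from the notches.
- pin (a point): Top of the cover pin on the grinder's +y side, 53 mm from the axis; a like one is at -y. Steel, upright, 8 mm thick, 12 mm high (top 72 mm above the worktop).
- cover: Loose flat aluminium plate, 80 (x) x 126 (y) x 4 mm, 0.15 kg. It starts on the grinder's deck over the mouth, parallel to the grinder, the pins standing through its two 11.5 mm holes (at y = +53 and -53 mm). Origin: centre of its underside; z up. Black handle bar on it, 12 mm thick (x), 50 mm long (y), 4 to 34 mm above the origin. Bare worktop: about x 0.50, y -0.045; hob from y -0.13.
- lid: Black bayonet lid, 0.12 kg, upright on the worktop. Origin: centre of underside; z up. Plug 58 mm wide, 0 to 14 mm high; rim disc 84 mm wide, 14 to 20; on it a grip bar 12 thick (y), 56 long (x), up to 51. Lugs at the foot along +x and -x, in line with the bar: tips 37.5 mm from axis, 9 wide, 5 high. Half-turn symmetric. Seated (rim on deck), its origin is 46 mm above the worktop.
- switch (a joint): Sprung switch ring inside the grinder that the lid's lugs push round clockwise: 0 at rest (rad). The lugs reach it about 0.13 rad after the notches, so it reads about 0.74 when the lid is at the half-turn ribs; over 1.1 the lugs run into the lock click. Its spring turns the lid back with about 0.12 N m at the half-turn.
- salt_shaker: Salt shaker 44 mm in diameter, 90 mm high, standing by the wall on the left. Bystander. Origin: centre of its underside.
- espresso_cup: Small striped espresso cup, 65 x 88 x 50 mm, by the wall on the left, beyond the salt shaker. Bystander. Origin: centre of its underside.
- garlic: Garlic bulb, 53 mm, at the front right before the hob. Bystander. Origin: centre of its underside.
Things that resemble listed ones, but are neither listed nor needed, are in the scene too. Leave any orange look-alike of the lid alone.

How it is judged:
By the outcome, as a careful person would: the job done as asked, in the order asked, and still so for the second after the job is handed in, while the arm keeps its last pose, push and grip.
It also fails if it takes over 58 s, if anything falls off the work surface, if the arm or the gripper's body presses on something with over 40 N, if the wrist force passes 120 N, or if a joint passes its speed limit or range.

## Working session

There is one attempt and no reset: what is moved stays moved. The work goes in short steps, Python scripts to look and compute and a tool call to move; the robot and the scene stay as the last step left them, time stands still between calls to the robot, and variables do not carry over. Pictures are saved under pics/ and viewed, at most 10 in all, crops included, and the job is handed in when it is done.

Besides the shell and the picture viewer there is one more tool, called as name(argument=value, ...), one argument or row to a line, values as JSON. servo_tool: Moves the arm, as the interface text tells. Shifts and turns lie within -1 to 1; 1 stands for 0.5 m of shift or 120 degrees of turn. Its arguments: {"type":"object","properties":{"steps":{"type":"array"},"force":{"type":"number"}},"required":["steps"]}

```bash
mkdir -p pics
cat > h.py <<'E'
import numpy as np, cv2
from workcell import sensors, cams, arm, spotter
def cloud(p):
    d=p["depth"]; v,u=np.indices(d.shape)
    P=np.stack([(u-p["cx"])*d/p["fx"],(v-p["cy"])*d/p["fy"],d],-1)
    R=cv2.Rodrigues(np.array(p["rvec"],float))[0]
    W=(P-np.array(p["tvec"]).reshape(3))@R
    W[d<=0]=np.nan
    return W
def save(p,n,crop=None,s=1):
    im=p["image"][...,::-1]
    if crop: r0,r1,c0,c1=crop; im=im[r0:r1,c0:c1]
    cv2.imwrite("pics/"+n,cv2.resize(im,None,fx=s,fy=s,interpolation=cv2.INTER_CUBIC))
E
python3 - <<'E'
from h import *
ims=[]
for n in("scene","top"):
    p=cams.get_image(n); W=cloud(p); np.savez(n+".npz",W=W,im=p["image"]); ims.append(p["image"])
    R=cv2.Rodrigues(np.array(p["rvec"],float))[0];print(n,"cam at",-R.T@np.array(p["tvec"]).reshape(3),p["fx"])
    for t in("grinder","cover","lid","salt_shaker","espresso_cup","garlic","pin"):
        for r in spotter.masks_of(t,p)[:3]:
            w=W[r["mask"]]; print(t,round(r["conf"],2),np.round(r["at"]),r["mask"].sum(),np.round(np.nanmedian(w,0),3),"zmax",np.round(np.nanmax(w[:,2]),3))
cv2.imwrite("pics/a.png",cv2.resize(np.vstack(ims)[...,::-1],(400,600)))
cv2.imwrite("pics/a_top.png",cv2.resize(ims[1][...,::-1],(800,600)))
s=sensors.state();print(s)
E
```

```text
scene cam at [ 0.56983243 -0.62836238  0.8954015 ] 469.4935761019789
grinder 0.71 [225. 270.] 396 [ 0.585 -0.059  0.053] zmax 0.064
cover 0.61 [200. 272.] 611 [ 0.595 -0.011  0.064] zmax 0.735
cover 0.56 [222. 268.] 567 [ 0.583 -0.047  0.053] zmax 0.74
lid 0.92 [160. 230.] 701 [0.487 0.15  0.021] zmax 0.055
lid 0.62 [218. 266.] 488 [ 0.584 -0.048  0.052] zmax 0.071
salt_shaker 0.7 [121. 264.] 407 [0.577 0.246 0.052] zmax 0.092
garlic 0.77 [281. 202.] 492 [ 0.459 -0.188  0.034] zmax 0.053
pin 0.62 [226. 268.] 429 [ 0.585 -0.056  0.049] zmax 0.069
top cam at [0.44023261 0.01457082 1.03466027] 360.9122429314701
grinder 0.94 [189. 281.] 428 [ 0.59  -0.005  0.058] zmax 0.074
cover 0.95 [176. 281.] 1259 [ 0.622 -0.013  0.063] zmax 0.096
lid 0.83 [154. 232.] 615 [0.698 0.135 0.02 ] zmax 0.055
lid 0.57 [224. 217.] 672 [0.488 0.158 0.02 ] zmax 0.054
salt_shaker 0.72 [189. 184.] 237 [0.575 0.251 0.077] zmax 0.091
salt_shaker 0.4 [191. 281.] 384 [ 0.588 -0.012  0.058] zmax 0.074
espresso_cup 0.8 [158. 186.] 498 [0.672 0.27  0.022] zmax 0.051
espresso_cup 0.66 [224. 217.] 700 [0.487 0.16  0.019] zmax 0.054
garlic 0.62 [237. 342.] 305 [ 0.458 -0.178  0.033] zmax 0.051
pin 0.82 [188. 285.] 352 [ 0.584 -0.024  0.058] zmax 0.074
{'time': 0.8, 'joint_positions': array([-1.17488916e+00,  2.63857635e-01,  1.60397249e+00, -1.18123742e-06,
        1.27373820e+00, -3.68798643e-02]), 'joint_vel': array([-9.02193924e-04,  6.15650305e-04,  8.85269233e-04, -1.22517434e-03,
       -1.63264910e-05, -3.70396390e-06]), 'tau': array([ 2.26500655e-03, -5.14974403e+01, -3.67692912e+01,  6.25882791e-06,
        4.81624211e-04, -6.77069654e-07]), 'tool_pos': array([ 0.28310565, -0.61275732,  0.23132318]), 'ee_rot': array([3.14156839e+00, 2.02563247e-06, 4.32787374e-01]), 'force': array([ 0.15524374, -0.45108192, -0.16093181]), 'moment': array([-0.0159125 ,  0.03835046,  0.02629028]), 'grip_force': 0.0, 'finger_gap': 0.08565252487707507}
```

View pics/a_top.png

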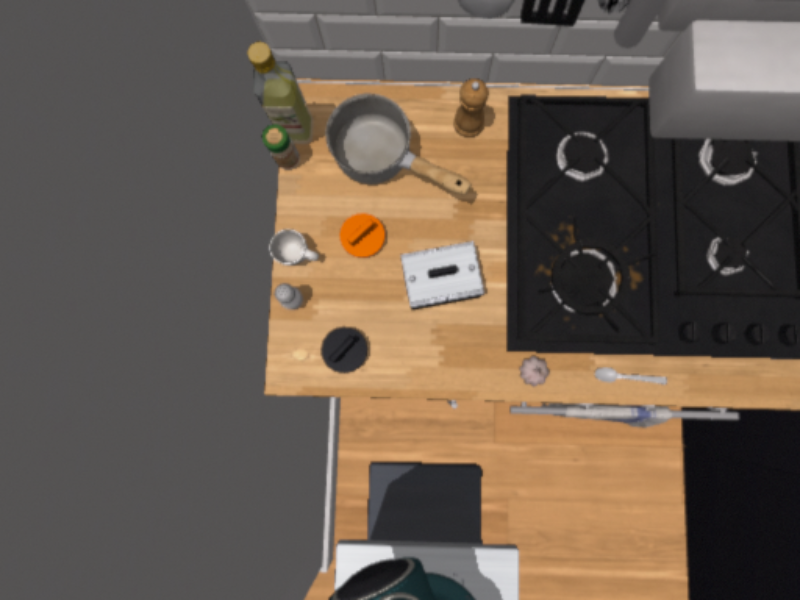

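The black lid is at about (345,348) in the 800x600 view and the orange look-alike at (362,235). The grinder with its cover is at (442,274). The black lid fits the description, so I'll confirm it in a crop and fit the poses.

Run:
```python
from h import *
def rect(q):
    (c,s,a)=cv2.minAreaRect(q.astype(np.float32)*1000); 
    if s[0]<s[1]: a+=90; s=s[::-1]
    return np.round(c,1),np.round(s,1),"long axis deg",round(a,1)
def pca(q):
    c=q.mean(0); e=np.linalg.svd(q-c,full_matrices=False)[2][0]; return np.round(c*1000,1),round(np.degrees(np.arctan2(e[1],e[0]))%180,1),len(q)
for n in("scene","top"):
    f=np.load(n+".npz"); W=f["W"]; im=f["im"].astype(int)
    g=im.max(-1); sat=im.max(-1)-im.min(-1)
    near=lambda x,y,r: np.hypot(W[...,0]-x,W[...,1]-y)<r
    cov=near(.61,-.01,.1)&(W[...,2]>.056)&(W[...,2]<.071)
    hd=near(.61,-.01,.05)&(W[...,2]>.083)&(W[...,2]<.11)
    print(n,"cov",rect(W[cov][:,:2]),pca(W[cov][:,:2])," z",np.nanmedian(W[cov][:,2]))
    print(" handle",pca(W[hd][:,:2]),rect(W[hd][:,:2]),np.median(W[hd][:,2]))
    lid=near(.488,.155,.06)&(W[...,2]>.012)&(W[...,2]<.028)
    bar=near(.488,.155,.06)&(W[...,2]>.044)
    print(" lid",cv2.minEnclosingCircle(W[lid][:,:2].astype(np.float32)*1000)," bar",pca(W[bar][:,:2]),rect(W[bar][:,:2]),np.median(W[bar][:,2]))
    t=near(.5,.02,.05);print(" table z",np.nanmedian(W[t][:,2]))
a=np.load("top.npz")["im"][130:260,195:325,::-1];b=np.load("scene.npz")["im"][110:260,200:330,::-1]
cv2.imwrite("pics/b.png",np.hstack([cv2.resize(a,(400,400),interpolation=2),cv2.resize(b,(400,460),interpolation=2)[:400]]))
```

```text
scene cov (array([594.5, -19.7]), array([132.3,  47.8]), 'long axis deg', 98.1) (array([591.3, -14.7]), np.float64(96.0), 788)  z 0.06378879473594251<stdin>:7: RuntimeWarning: Mean of empty slice.
  ret = um.true_divide(
Traceback (most recent call last):
IndexError: index 0 is out of bounds for axis 0 with size 0
```

```bash
cat >> h.py <<'E'
def toplane(p,rc,z):
    rc=np.asarray(rc,float); R=cv2.Rodrigues(np.array(p["rvec"],float))[0]; C=-R.T@np.array(p["tvec"]).reshape(3)
    d=np.stack([(rc[:,1]-p["cx"])/p["fx"],(rc[:,0]-p["cy"])/p["fy"],np.ones(len(rc))],-1)@R
    return (C+d*((z-C[2])/d[:,2])[:,None])[:,:2]
def rect(q):
    (c,s,a)=cv2.minAreaRect(q.astype(np.float32)*1000)
    if s[0]<s[1]: a+=90; s=s[::-1]
    return np.round(c,1),np.round(s,1),"long deg",round(a,1)
def pca(q):
    if len(q)<5: return None
    c=q.mean(0); e=np.linalg.svd(q-c,full_matrices=False)[2][0]; return np.round(c*1000,1),round(np.degrees(np.arctan2(e[1],e[0]))%180,1),len(q)
def proj(p,X):
    return cv2.projectPoints(np.asarray(X,float),np.array(p["rvec"],float),np.array(p["tvec"],float),np.array([[p["fx"],0,p["cx"]],[0,p["fy"],p["cy"]],[0,0,1.]]),None)[0][:,0]
E
python3 - <<'E'
from h import *
ps={}
for n in("scene","top"):
    p=ps[n]=cams.get_image(n); W=cloud(p); g=p["image"].max(-1).astype(int)
    near=lambda x,y,r: np.hypot(W[...,0]-x,W[...,1]-y)<r
    cov=near(.61,-.01,.1)&(W[...,2]>.058)&(W[...,2]<.071)
    print(n,"cov",rect(W[cov][:,:2]),pca(W[cov][:,:2]))
    hull=np.zeros(g.shape,np.uint8); pts=np.argwhere(cov)[:,::-1].astype(np.int32); cv2.fillConvexPoly(hull,cv2.convexHull(pts),1)
    hull=cv2.erode(hull,np.ones((5,5)))
    dark=((g<70)&(hull>0)).astype(np.uint8)
    k,lab,st,ce=cv2.connectedComponentsWithStats(dark); i=1+np.argmax(st[1:,4]) if k>1 else 0
    print(" handle px",st[i],pca(toplane(p,np.argwhere(lab==i),.094)),rect(toplane(p,np.argwhere(lab==i),.094)), "z",np.nanmedian(W[lab==i][:,2]))
    lid=near(.488,.155,.06)&(W[...,2]>.012)&(W[...,2]<.028)
    bar=near(.488,.155,.06)&(W[...,2]>.044)
    print(" lid",cv2.minEnclosingCircle(W[lid][:,:2].astype(np.float32)*1000)," bar",pca(W[bar][:,:2]),rect(W[bar][:,:2]) if bar.sum()>4 else 0)
    pix=np.float32([[0,0]])
a=ps["top"]["image"][130:260,195:325,::-1];b=ps["scene"]["image"][110:260,200:330,::-1]
cv2.imwrite("pics/b.png",np.hstack([cv2.resize(a,(400,400),interpolation=2),cv2.resize(b,(400,460),interpolation=2)[:400]]))
E
```

```text
scene cov (array([598.2, -19.3]), array([132.4,  47.4]), 'long deg', 102.1) (array([591.5, -14.1]), np.float64(96.1), 768)
 handle px [     0      0    512    384 196608] (array([557.8,  54.3]), np.float64(18.9), 196608) (array([579.7, 179. ]), array([1630.5, 1178.6]), 'long deg', 3.6) z 0.2767221771649904
 lid ((486.11761474609375, 159.9041748046875), 42.98823547363281)  bar (array([487. , 156.7]), np.float64(139.4), 107) (array([486., 159.]), array([58.1, 13.8]), 'long deg', 142.7)
top cov (array([623.4, -12.3]), array([131.4,  95.6]), 'long deg', 102.4) (array([622.6, -12. ]), np.float64(103.9), 1433)
 handle px [275 170  18   7  73] (array([620.4, -13.1]), np.float64(102.4), 73) (array([620.4, -13.8]), array([46.3, 11.1]), 'long deg', 103.0) z 0.09210879379361643
 lid ((487.8890380859375, 159.63909912109375), 41.924949645996094)  bar (array([488. , 159.4]), np.float64(139.6), 91) (array([487.9, 159.6]), array([55.5, 12. ]), 'long deg', 137.1)
```

View pics/b.png

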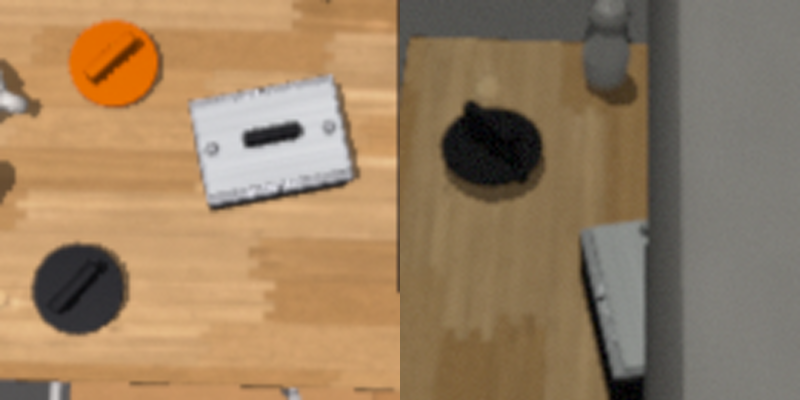

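The crop shows the black lid at (78,288) in its left half. It is the real lid: black, with a grip bar at about 139°. The orange look-alike is at (115,62). The cover is on the grinder, with its handle at (272,134) and pins at (212,149) and (328,127). Grinder: about (0.622, -0.013), yaw about 12.5°. Next I'll move toward it.

servo_tool(
  steps=[
    {"dr":[0,0,-0.08],"slide":[0.09,-0.065,0],"fingers":1},
    {"dr":[0,0,-0.165],"slide":[0.18,-0.13,0],"fingers":1},
    {"dr":[0,0,-0.25],"slide":[0.28,-0.2,0],"fingers":1},
    {"dr":[0,0,-0.33],"slide":[0.38,-0.27,0],"fingers":1},
    {"dr":[0,0,-0.415],"slide":[0.47,-0.34,0],"fingers":1},
    {"dr":[0,0,-0.5],"slide":[0.57,-0.41,0],"fingers":1},
    {"dr":[0,0,-0.58],"slide":[0.67,-0.483,0],"fingers":1},
    {"dr":[0,0,-0.6475],"slide":[0.67,-0.483,0],"fingers":1},
  ],
  force=40,
)

```text
time: 1.9
tool_pos: [0.4878, -0.2491, 0.2316]
ee_rot: [3.14, -0.001, 1.8]
force: [0.1, -0.4, 0.4]
finger_gap: 0.0854
grip_force: 0.0
```

```bash
cat > go.py <<'E'
import sys; from h import *
from scipy.spatial.transform import Rotation as Ro
# args x y z yaw_deg -> scaled shift/turn from the measured pose
x,y,z,w=map(float,sys.argv[1:5]); s=sensors.state()
R=Ro.from_euler("xyz",s["ee_rot"]); T=Ro.from_euler("xyz",[np.pi,0,np.radians(w)])
print("t",s["time"],"pos",np.round(s["tool_pos"],4),"rpy",np.round(np.degrees(s["ee_rot"]),2),"F",np.round(s["force"],1),"M",np.round(s["moment"],2),"gap",round(s["finger_gap"],4),"q",np.round(s["joint_positions"],2))
print("slide",np.round(R.inv().apply(np.array([x,y,z])-s["tool_pos"])/.5,4),"dr",np.round((R.inv()*T).as_rotvec()/np.radians(120),4))
E
python3 go.py 0.622 -0.013 0.13 102.5
```

```text
t 1.9 pos [ 0.4878 -0.2491  0.2316] rpy [ 1.7993e+02 -3.0000e-02  1.0311e+02] F [ 0.1 -0.4  0.4] M [-0.05  0.04  0.02] gap 0.0854 q [-0.52  0.02  1.88  0.    1.24 -0.75]
slide [0.3988 0.3682 0.2039] dr [ 0.0006 -0.0003  0.0051]
```

servo_tool(
  steps=[
    {"dr":[0,0,0.005],"slide":[0.08,0.075,0.04],"fingers":1},
    {"dr":[0,0,0.005],"slide":[0.16,0.15,0.08],"fingers":1},
    {"dr":[0,0,0.005],"slide":[0.24,0.22,0.12],"fingers":1},
    {"dr":[0,0,0.005],"slide":[0.32,0.3,0.14],"fingers":1},
    {"dr":[0,0,0.005],"slide":[0.399,0.368,0.14],"fingers":1},
    {"dr":[0,0,0.005],"slide":[0.399,0.368,0.17],"fingers":1},
    {"dr":[0,0,0.005],"slide":[0.399,0.368,0.204],"fingers":1},
    {"dr":[0,0,0.005],"slide":[0.399,0.368,0.204],"fingers":1},
  ],
)

```text
time: 2.9
tool_pos: [0.6198, -0.0194, 0.1265]
ee_rot: [-3.136, -0.001, 1.777]
force: [0.7, -0.5, -0.0]
finger_gap: 0.0852
grip_force: 0.0
```

```bash
python3 go.py 0.622 -0.013 0.069 102.5
python3 - <<'E'
from h import *
p=cams.get_image("top"); save(p,"c.png",(130,230,230,330),6)
E
```

```text
t 2.9 pos [ 0.6198 -0.0194  0.1265] rpy [-1.7970e+02 -7.0000e-02  1.0183e+02] F [ 0.7 -0.5 -0. ] M [ 0.01 -0.03  0.06] gap 0.0852 q [-0.07  0.25  1.82 -0.    1.07 -0.28]
slide [0.0115 0.0075 0.115 ] dr [-0.0025 -0.0006 -0.0056]
```

View pics/c.png

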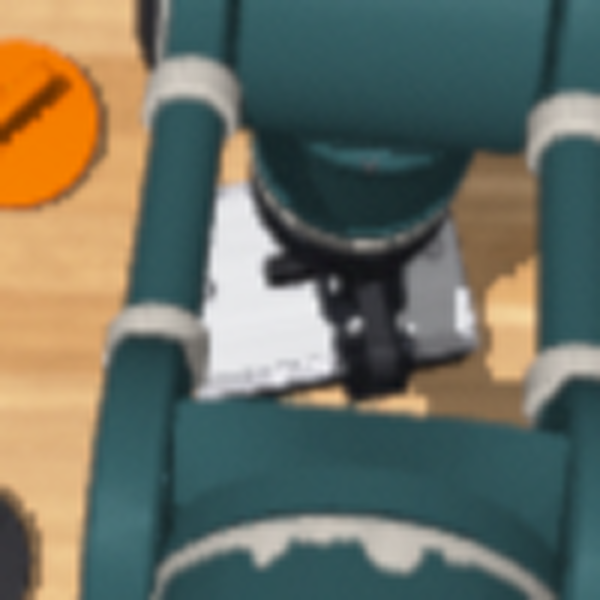

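The top view shows the gripper straddling the cover's handle, at about (370,310), and the plate undisturbed. The arm had not settled yet, so I'll let it settle while lowering slightly.

servo_tool(
  steps=[
    {"dr":[0,0,0],"slide":[0,0,0.02],"fingers":1},
    {"dr":[0,0,0],"slide":[0,0,0.02],"fingers":1},
    {"dr":[0,0,0],"slide":[0,0,0.02],"fingers":1},
  ],
)

```text
time: 3.32
tool_pos: [0.6224, -0.0188, 0.1195]
ee_rot: [3.141, 0.0, 1.778]
force: [-0.3, 0.4, 0.4]
finger_gap: 0.0853
grip_force: 0.0
```

```bash
python3 go.py 0.622 -0.013 0.069 102.5
```

```text
t 3.325 pos [ 0.6224 -0.0188  0.1195] rpy [179.98   0.   101.87] F [-0.3  0.4  0.4] M [-0.01  0.01  0.02] gap 0.0853 q [-0.07  0.26  1.83 -0.    1.06 -0.28]
slide [0.0115 0.0015 0.101 ] dr [ 0.0001  0.     -0.0053]
```

servo_tool(
  steps=[
    {"dr":[0,0,-0.005],"slide":[0.0115,0.0,0.04],"fingers":0.6},
    {"dr":[0,0,-0.005],"slide":[0.0115,0.0,0.08],"fingers":0.5},
    {"dr":[0,0,-0.005],"slide":[0.0115,0.0,0.1],"fingers":0.5},
    {"dr":[0,0,-0.005],"slide":[0.0115,0.0,0.1],"fingers":0.3},
    {"dr":[0,0,-0.005],"slide":[0.0115,0.0,0.1],"fingers":0},
    {"dr":[0,0,-0.005],"slide":[0.0115,0.0,0.1],"fingers":0},
    {"dr":[0,0,-0.005],"slide":[0.0115,0.0,0.1],"fingers":0},
    {"dr":[0,0,-0.005],"slide":[0.0115,0.0,0.1],"fingers":0},
  ],
  force=40,
)

```text
time: 4.32
tool_pos: [0.6213, -0.0128, 0.0696]
ee_rot: [3.141, 0.0, 1.789]
force: [0.7, 0.7, -1.2]
finger_gap: 0.0113
grip_force: 41.7
```

```bash
python3 go.py 0.622 -0.013 0.069 102.5
```

```text
t 4.325 pos [ 0.6213 -0.0128  0.0696] rpy [179.98   0.   102.49] F [ 0.7  0.7 -1.2] M [ 0.01 -0.04 -0.02] gap 0.0113 q [-0.06  0.31  1.87  0.    0.97 -0.28]
slide [-0.0006  0.0013  0.0011] dr [ 0.0002  0.     -0.0001]
```

servo_tool(
  steps=[
    {"dr":[0,0,0],"slide":[0,0,-0.012],"fingers":0},
    {"dr":[0,0,0],"slide":[0,0,-0.03],"fingers":0},
    {"dr":[0,0,0],"slide":[0,0,-0.05],"fingers":0},
    {"dr":[0,0,0],"slide":[0,0,-0.075],"fingers":0},
    {"dr":[0,0,0],"slide":[0,0,-0.1],"fingers":0},
    {"dr":[0,0,0],"slide":[0,0,-0.1],"fingers":0},
    {"dr":[0,0,0],"slide":[0,0,-0.1],"fingers":0},
  ],
  force=50,
)

```text
time: 5.2
tool_pos: [0.621, -0.0128, 0.1192]
ee_rot: [-3.141, -0.0, 1.789]
force: [0.4, 0.3, -1.8]
finger_gap: 0.0113
grip_force: 51.3
```

```bash
python3 go.py 0.495 -0.045 0.03 102.5
```

```text
t 5.2 pos [ 0.621  -0.0128  0.1192] rpy [-179.99   -0.    102.5 ] F [ 0.4  0.3 -1.8] M [ 0.01 -0.    0.01] gap 0.0113 q [-0.06  0.25  1.83  0.    1.06 -0.28]
slide [-0.0083 -0.26    0.1785] dr [-0.0001 -0.     -0.    ]
```

servo_tool(
  steps=[
    {"dr":[0,0,0],"slide":[0,-0.06,0],"fingers":0},
    {"dr":[0,0,0],"slide":[-0.004,-0.13,0],"fingers":0},
    {"dr":[0,0,0],"slide":[-0.008,-0.2,0],"fingers":0},
    {"dr":[0,0,0],"slide":[-0.008,-0.26,0.03],"fingers":0},
    {"dr":[0,0,0],"slide":[-0.008,-0.26,0.09],"fingers":0},
    {"dr":[0,0,0],"slide":[-0.008,-0.26,0.15],"fingers":0},
    {"dr":[0,0,0],"slide":[-0.008,-0.26,0.195],"fingers":0},
    {"dr":[0,0,0],"slide":[-0.008,-0.26,0.205],"fingers":0},
  ],
)

```text
time: 6.2
tool_pos: [0.4928, -0.0445, 0.0146]
ee_rot: [-3.137, -0.002, 1.789]
force: [-1.4, 0.5, -1.1]
finger_gap: 0.011
grip_force: 51.2
```

servo_tool(
  steps=[
    {"dr":[0,0,0],"slide":[0,0,0.004],"fingers":0},
    {"dr":[0,0,0],"slide":[0,0,0.008],"fingers":0},
    {"dr":[0,0,0],"slide":[0,0,0.012],"fingers":0},
    {"dr":[0,0,0],"slide":[0,0,0.014],"fingers":0},
    {"dr":[0,0,0],"slide":[0,0,0.014],"fingers":0},
    {"dr":[0,0,0],"slide":[0,0,0.014],"fingers":0},
  ],
)

```text
time: 6.95
tool_pos: [0.4952, -0.0449, 0.0099]
ee_rot: [3.141, 0.0, 1.789]
force: [0.2, -0.3, -1.5]
finger_gap: 0.0111
grip_force: 51.2
```

```bash
python3 go.py 0.495 -0.045 0.0096 102.5
```

```text
t 6.95 pos [ 0.4952 -0.0449  0.0099] rpy [179.99   0.   102.5 ] F [ 0.2 -0.3 -1.5] M [0.01 0.05 0.01] gap 0.0111 q [-0.14  0.18  2.16  0.    0.79 -0.36]
slide [-0.0002 -0.0005  0.0006] dr [ 0.0001  0.     -0.    ]
```

servo_tool(
  steps=[
    {"dr":[0,0,0],"slide":[0,0,0.001],"fingers":0},
    {"dr":[0,0,0],"slide":[0,0,0.0015],"fingers":0},
    {"dr":[0,0,0],"slide":[0,0,0.002],"fingers":0},
    {"dr":[0,0,0],"slide":[0,0,0.002],"fingers":0},
  ],
)

```text
time: 7.45
tool_pos: [0.4952, -0.0449, 0.0092]
ee_rot: [-3.142, -0.0, 1.789]
force: [-2.5, -0.3, 5.1]
finger_gap: 0.011
grip_force: 52.3
```

servo_tool(
  steps=[
    {"dr":[0,0,0],"slide":[0,0,0],"fingers":0.25},
    {"dr":[0,0,0],"slide":[0,0,0],"fingers":0.35},
    {"dr":[0,0,0],"slide":[0,0,-0.02],"fingers":0.45},
    {"dr":[0,0,0],"slide":[0,0,-0.06],"fingers":0.45},
    {"dr":[0,0,0],"slide":[0,0,-0.13],"fingers":0.45},
    {"dr":[0,0,0],"slide":[0,0,-0.2],"fingers":0.5},
    {"dr":[0,0,0],"slide":[0,0,-0.25],"fingers":0.6},
    {"dr":[0,0,0],"slide":[0,0,-0.25],"fingers":0.6},
  ],
)

```text
time: 8.45
tool_pos: [0.4975, -0.0452, 0.1369]
ee_rot: [3.136, 0.002, 1.789]
force: [-0.0, -0.3, -0.6]
finger_gap: 0.0512
grip_force: 0.0
```

```bash
python3 go.py 0.488 0.1595 0.13 139.3
```

```text
t 8.45 pos [ 0.4975 -0.0452  0.1369] rpy [1.7966e+02 1.3000e-01 1.0250e+02] F [-0.  -0.3 -0.6] M [ 0.03 -0.03  0.02] gap 0.0512 q [-0.14  0.01  2.08 -0.    1.05 -0.36]
slide [0.4038 0.07   0.0133] dr [ 0.0024  0.0019 -0.3067]
```

servo_tool(
  steps=[
    {"dr":[0,0,-0.06],"slide":[0.08,0.015,0],"fingers":0.6},
    {"dr":[0,0,-0.12],"slide":[0.16,0.03,0],"fingers":0.6},
    {"dr":[0,0,-0.19],"slide":[0.25,0.046,0],"fingers":0.6},
    {"dr":[0,0,-0.25],"slide":[0.33,0.06,0],"fingers":0.6},
    {"dr":[0,0,-0.307],"slide":[0.402,0.075,0],"fingers":0.6},
    {"dr":[0,0,-0.307],"slide":[0.402,0.075,0],"fingers":0.6},
    {"dr":[0,0,-0.307],"slide":[0.402,0.075,0],"fingers":0.6},
    {"dr":[0,0,-0.307],"slide":[0.402,0.075,0],"fingers":0.6},
  ],
)

```text
time: 9.45
tool_pos: [0.488, 0.1585, 0.1332]
ee_rot: [-3.141, -0.0, 2.43]
force: [-0.4, -0.0, -0.4]
finger_gap: 0.0515
grip_force: 0.0
```

```bash
python3 go.py 0.488 0.1595 0.025 139.3
python3 - <<'E'
from h import *
p=cams.get_image("top"); save(p,"d.png",(130,260,190,320),4.5)
# uncovered grinder: pins / mouth
W=cloud(p); near=np.hypot(W[...,0]-.622,W[...,1]+.013)<.095
deck=near&(abs(W[...,2]-.06)<.008)
print("deck",rect(W[deck][:,:2]),deck.sum())
cov=(np.hypot(W[...,0]-.495,W[...,1]+.045)<.09)&(abs(W[...,2]-.004)<.006)&(p["image"].min(-1)>150)
print("cover",rect(W[cov][:,:2]),np.nanmedian(W[cov][:,2]))
E
```

```text
t 9.45 pos [0.488  0.1585 0.1332] rpy [-1.7994e+02 -2.0000e-02  1.3924e+02] F [-0.4 -0.  -0.4] M [-0.03 -0.01 -0.07] gap 0.0515 q [ 0.27  0.04  2.05 -0.    1.05 -0.59]
slide [0.0012 0.0018 0.2165] dr [-0.0005 -0.0002 -0.0005]
deck (array([623.7, -12.2]), array([131.7,  98.2]), 'long deg', 102.8) 1183
cover (array([496.8, -44.7]), array([129. ,  82.3]), 'long deg', 102.1) 0.0030270823419108472
```

View pics/d.png

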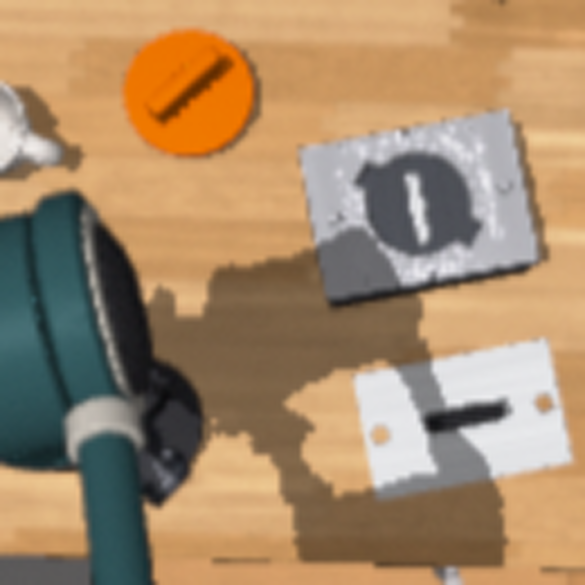

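The cover lies flat on the worktop, centred at about (465,418) with its handle up. The uncovered mouth is at (417,203), with notches at (365,178) and (468,235), which agrees with 62.5°. Next I'll pick up the lid.

servo_tool(
  steps=[
    {"dr":[0,0,0],"slide":[0.001,0.001,0.08],"fingers":0.5},
    {"dr":[0,0,0],"slide":[0.001,0.001,0.16],"fingers":0.5},
    {"dr":[0,0,0],"slide":[0.001,0.001,0.205],"fingers":0.5},
    {"dr":[0,0,0],"slide":[0.001,0.001,0.215],"fingers":0.4},
    {"dr":[0,0,0],"slide":[0.001,0.001,0.215],"fingers":0.2},
    {"dr":[0,0,0],"slide":[0.001,0.001,0.215],"fingers":0},
    {"dr":[0,0,0],"slide":[0.001,0.001,0.215],"fingers":0},
    {"dr":[0,0,0],"slide":[0.001,0.001,0.215],"fingers":0},
  ],
  force=60,
)

```text
time: 10.5
tool_pos: [0.4891, 0.1604, 0.0273]
ee_rot: [3.14, 0.001, 2.432]
force: [-0.4, -0.2, 2.3]
finger_gap: 0.011
grip_force: 60.4
```

servo_tool(
  steps=[
    {"dr":[0,0,0],"slide":[0,0,0],"fingers":0},
    {"dr":[0,0,0],"slide":[0,0,0],"fingers":0},
  ],
  force=80,
)

```text
time: 10.75
tool_pos: [0.4892, 0.1605, 0.0274]
ee_rot: [3.14, 0.001, 2.432]
force: [0.6, -1.5, 5.0]
finger_gap: 0.0103
grip_force: 78.9
```

```bash
python3 go.py 0.488 0.1595 0.15 139.3
```

```text
t 10.75 pos [0.4892 0.1605 0.0274] rpy [1.7991e+02 7.0000e-02 1.3934e+02] F [ 0.6 -1.5  5. ] M [-0.13  0.07  0.05] gap 0.0103 q [ 0.27  0.18  2.12 -0.    0.84 -0.59]
slide [ 0.0003 -0.0027 -0.2453] dr [0.0008 0.0006 0.0004]
```

servo_tool(
  steps=[
    {"dr":[0,0,0],"slide":[0,0,-0.02],"fingers":0},
    {"dr":[0,0,0],"slide":[0,0,-0.06],"fingers":0},
    {"dr":[0,0,0],"slide":[0,0,-0.12],"fingers":0},
    {"dr":[0,0,0],"slide":[0,0,-0.18],"fingers":0},
    {"dr":[0,0,0],"slide":[0,0,-0.23],"fingers":0},
    {"dr":[0,0,0],"slide":[0,0,-0.23],"fingers":0},
    {"dr":[0,0,0],"slide":[0,0,-0.23],"fingers":0},
  ],
)

```text
time: 11.62
tool_pos: [0.4873, 0.16, 0.1402]
ee_rot: [-3.14, -0.001, 2.432]
force: [0.0, -0.5, -1.5]
finger_gap: 0.0104
grip_force: 78.1
```

```bash
python3 go.py 0.622 -0.0125 0.14 62.5
python3 - <<'E'
from h import *
p=cams.get_image("top"); W=cloud(p); im=p["image"]; np.savez("t2.npz",im=im,**{k:p[k] for k in("rvec","tvec","fx","fy","cx","cy")})
c=proj(p,[[.622,-.0125,.06]])[0]; print("centre px",c)
u0,v0=map(int,c); g=im[v0-32:v0+33,u0-32:u0+33].max(-1)
dark=(g<95).astype(np.uint8); k,lab,st,ce=cv2.connectedComponentsWithStats(dark,connectivity=4)
i=lab[32-10,32+3] or 1+np.argmax(st[1:,4]); print(st[i])
big=cv2.resize(im[v0-32:v0+33,u0-32:u0+33,::-1],(520,520),interpolation=2)
# overlay expected mouth circle (r 32.5), notch points & ribs, pins at deck height
def X(r,a,z): a=np.radians(np.asarray(a)+12.5); return np.c_[.622+r*np.cos(a),-.0125+r*np.sin(a),0*a+z]
for r,a,z,col in((32.5,np.arange(0,360,15),.06,(0,0,255)),(41,[50,230],.06,(0,255,0)),(53,[90,270],.072,(255,0,0)),(45,[0,180],.062,(255,0,255))):
    for q in proj(p,X(r/1000,a,z)): cv2.circle(big,tuple(int(round(v)) for v in ((q-[u0-32,v0-32]+.5)*8)),3,col,-1)
cv2.imwrite("pics/e.png",big)
E
```

```text
t 11.625 pos [0.4873 0.16   0.1402] rpy [-1.7993e+02 -6.0000e-02  1.3934e+02] F [ 0.  -0.5 -1.5] M [-0.02  0.03  0.04] gap 0.0104 q [ 0.27  0.04  2.04  0.    1.07 -0.59]
slide [-4.292e-01 -8.620e-02  2.000e-04] dr [-0.0008  0.      0.6403]
centre px [282.50150369 175.17502569]
[ 20  22  26  21 314]
```

View pics/e.png

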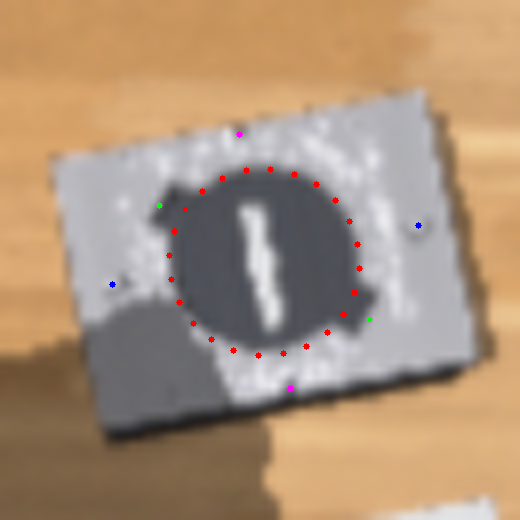

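The projected mouth circle, notches, ribs and pins overlay the picture to within about half a pixel. The mouth centre is at about (265,262) and the visible notches are at (168,207) and (358,312). The grinder pose is confirmed, so I'll carry the lid over.

servo_tool(
  steps=[
    {"dr":[0,0,0.08],"slide":[-0.06,-0.012,0],"fingers":0},
    {"dr":[0,0,0.16],"slide":[-0.12,-0.025,0],"fingers":0},
    {"dr":[0,0,0.245],"slide":[-0.18,-0.037,0],"fingers":0},
    {"dr":[0,0,0.33],"slide":[-0.24,-0.05,0],"fingers":0},
    {"dr":[0,0,0.41],"slide":[-0.3,-0.06,0],"fingers":0},
    {"dr":[0,0,0.49],"slide":[-0.35,-0.07,0],"fingers":0},
    {"dr":[0,0,0.57],"slide":[-0.4,-0.08,0],"fingers":0},
    {"dr":[0,0,0.64],"slide":[-0.429,-0.088,0],"fingers":0},
  ],
)

```text
time: 12.68
tool_pos: [0.6217, -0.0139, 0.1389]
ee_rot: [-3.139, 0.001, 1.086]
force: [0.1, 0.4, -0.7]
finger_gap: 0.0108
grip_force: 78.0
```

servo_tool(
  steps=[
    {"dr":[0,0,0],"slide":[0,0,0.03],"fingers":0},
    {"dr":[0,0,0],"slide":[0,0,0.03],"fingers":0},
    {"dr":[0,0,0],"slide":[0,0,0.03],"fingers":0},
    {"dr":[0,0,0],"slide":[0,0,0.03],"fingers":0},
  ],
)

```text
time: 13.18
tool_pos: [0.6221, -0.0124, 0.1264]
ee_rot: [3.141, -0.0, 1.093]
force: [-0.1, 0.2, -1.2]
finger_gap: 0.0102
grip_force: 78.1
```

```bash
python3 go.py 0.6213 -0.013 0.0734 62.5
```

```text
t 13.175 pos [ 0.6221 -0.0124  0.1264] rpy [ 1.7999e+02 -1.0000e-02  6.2620e+01] F [-0.1  0.2 -1.2] M [ 0.02 -0.    0.01] gap 0.0102 q [-0.06  0.25  1.82  0.    1.07  0.42]
slide [-0.0019 -0.0009  0.1061] dr [ 0.0001 -0.0001  0.001 ]
```

servo_tool(
  steps=[
    {"dr":[0,0,0.001],"slide":[-0.002,-0.001,0.03],"fingers":0},
    {"dr":[0,0,0.001],"slide":[-0.002,-0.001,0.06],"fingers":0},
    {"dr":[0,0,0.001],"slide":[-0.002,-0.001,0.072],"fingers":0},
    {"dr":[0,0,0.001],"slide":[-0.002,-0.001,0.078],"fingers":0},
    {"dr":[0,0,0.001],"slide":[-0.002,-0.001,0.084],"fingers":0},
    {"dr":[0,0,0.001],"slide":[-0.002,-0.001,0.088],"fingers":0},
    {"dr":[0,0,0.001],"slide":[-0.002,-0.001,0.092],"fingers":0},
    {"dr":[0,0,0.001],"slide":[-0.002,-0.001,0.092],"fingers":0},
  ],
)

```text
time: 14.18
tool_pos: [0.6213, -0.0136, 0.0803]
ee_rot: [-3.142, 0.0, 1.089]
force: [0.6, 0.0, -1.5]
finger_gap: 0.0105
grip_force: 78.1
```

```bash
python3 go.py 0.6213 -0.013 0.0734 62.5
```

```text
t 14.175 pos [ 0.6213 -0.0136  0.0803] rpy [-180.      0.     62.42] F [ 0.6  0.  -1.5] M [-0.01 -0.   -0.04] gap 0.0105 q [-0.06  0.3   1.86 -0.    0.99  0.42]
slide [ 0.001  -0.0006  0.0137] dr [-0.      0.     -0.0007]
```

In the mouth with no contact force (7 mm deep). I'll seat it slowly.

servo_tool(
  steps=[
    {"dr":[0,0,0],"slide":[0,0,0.005],"fingers":0},
    {"dr":[0,0,0],"slide":[0,0,0.01],"fingers":0},
    {"dr":[0,0,0],"slide":[0,0,0.013],"fingers":0},
    {"dr":[0,0,0],"slide":[0,0,0.015],"fingers":0},
    {"dr":[0,0,0],"slide":[0,0,0.016],"fingers":0},
    {"dr":[0,0,0],"slide":[0,0,0.016],"fingers":0},
  ],
)

```text
time: 14.92
tool_pos: [0.6212, -0.0136, 0.0734]
ee_rot: [-3.141, 0.0, 1.089]
force: [-3.5, 0.7, 5.5]
finger_gap: 0.0101
grip_force: 79.2
```

```bash
python3 go.py 0.6213 -0.013 0.0734 62.5
```

```text
t 14.925 pos [ 0.6212 -0.0136  0.0734] rpy [-1.7998e+02  1.0000e-02  6.2420e+01] F [-3.5  0.7  5.5] M [ 0.01  0.56 -0.01] gap 0.0101 q [-0.06  0.3   1.86 -0.    0.97  0.42]
slide [ 0.0011 -0.0003 -0.0001] dr [-0.0002  0.0001 -0.0007]
```

servo_tool(
  steps=[
    {"dr":[0,0,0.04],"slide":[0,0,0],"fingers":0},
    {"dr":[0,0,0.08],"slide":[0,0,0],"fingers":0},
    {"dr":[0,0,0.12],"slide":[0,0,0],"fingers":0},
    {"dr":[0,0,0.16],"slide":[0,0,0],"fingers":0},
    {"dr":[0,0,0.2],"slide":[0,0,0],"fingers":0},
    {"dr":[0,0,0.24],"slide":[0,0,0],"fingers":0},
    {"dr":[0,0,0.25],"slide":[0,0,0],"fingers":0},
    {"dr":[0,0,0.25],"slide":[0,0,0],"fingers":0},
  ],
)

```text
time: 15.92
tool_pos: [0.6224, -0.0137, 0.0734]
ee_rot: [3.14, -0.002, 0.567]
force: [0.2, -0.5, 6.4]
finger_gap: 0.0105
grip_force: 79.1
```

```bash
python3 go.py 0.6213 -0.0136 0.0734 12.5
```

```text
t 15.925 pos [ 0.6224 -0.0137  0.0734] rpy [ 1.7992e+02 -1.0000e-01  3.2480e+01] F [ 0.2 -0.5  6.4] M [-0.13  0.08  0.07] gap 0.0105 q [-0.06  0.3   1.86 -0.    0.97  0.94]
slide [-0.0017 -0.0014 -0.0001] dr [ 0.0005 -0.0009  0.1665]
```

servo_tool(
  steps=[
    {"dr":[0,0,0.035],"slide":[0,0,0],"fingers":0},
    {"dr":[0,0,0.07],"slide":[0,0,0],"fingers":0},
    {"dr":[0,0,0.105],"slide":[0,0,0],"fingers":0},
    {"dr":[0,0,0.14],"slide":[0,0,0],"fingers":0},
    {"dr":[0,0,0.16],"slide":[0,0,0],"fingers":0},
    {"dr":[0,0,0.1665],"slide":[0,0,0],"fingers":0},
    {"dr":[0,0,0.1665],"slide":[0,0,0],"fingers":0},
    {"dr":[0,0,0.1665],"slide":[0,0,0],"fingers":0},
  ],
)

```text
time: 16.92
tool_pos: [0.6223, -0.0135, 0.0734]
ee_rot: [3.141, -0.002, 0.218]
force: [-1.1, 0.9, 5.7]
finger_gap: 0.0102
grip_force: 79.1
```

```bash
python3 go.py 0.6213 -0.0136 0.0734 12.5
python3 - <<'E'
from h import *
p=cams.get_image("top");q=cams.get_image("scene")
c=proj(q,[[.622,-.013,.07]])[0].astype(int);print(c)
a=cv2.resize(p["image"][125:250,200:325,::-1],(400,400),interpolation=2)
b=cv2.resize(q["image"][c[1]-50:c[1]+50,c[0]-50:c[0]+50,::-1],(400,400),interpolation=2)
cv2.imwrite("pics/f.png",np.hstack([a,b]))
E
```

```text
t 16.925 pos [ 0.6223 -0.0135  0.0734] rpy [ 1.7997e+02 -1.1000e-01  1.2520e+01] F [-1.1  0.9  5.7] M [-0.04  0.1   0.13] gap 0.0102 q [-0.06  0.3   1.86  0.    0.97  1.29]
slide [-0.002  -0.0003 -0.    ] dr [ 0.0002 -0.0009  0.0001]
[284 201]
```

View pics/f.png

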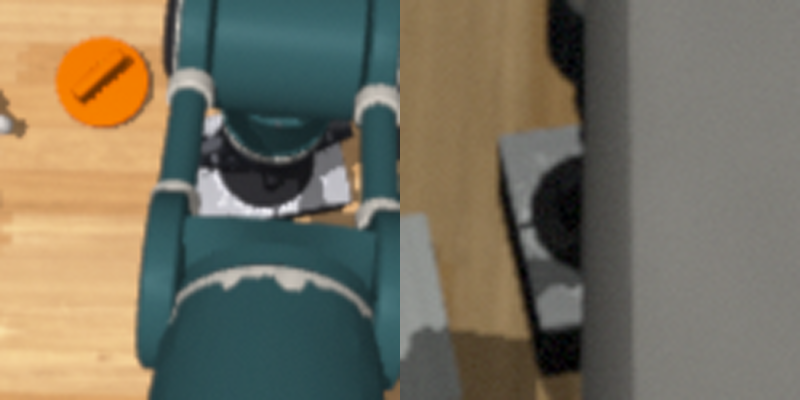

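The lid's rim sits flat on the deck, at about (268,178) in the left half and (565,210) in the right. The bar is still gripped, and the 0.13 N m reaction matches the spring torque at the half-turn. I'll hand in.

```bash
python3 -c "
from h import *
s=sensors.state();print(s['time'],s['ee_rot'],s['moment'],s['grip_force'])
print(arm.close_job())"
```

```text
17.025 [ 3.14106778e+00 -2.03124624e-03  2.18504749e-01] [-0.09003463  0.12010159  0.15191594] 79.09306168556213
the job is handed in; nothing more can be done
None
```

I handed the job in at 17 s: the cover lies flat on the worktop, handle up, and the arm is holding the seated lid at the half-turn. It was never twisted on to the click, judging by the wrist angle and spring torque since the arm hid the bar from both cameras.

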